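# Isolate the bench supply and ready its hasp for the padlock

## Robot

A 6-joint arm with a two-finger parallel gripper is mounted at the origin on the work surface. World frame = base frame: x ahead of the robot, y to its left, z up, the work surface at z = 0. Lengths are in m, angles in rad, forces in N, time in s.
With the tool pointing down it reaches from about 0.325 to 0.9 m from the base axis. Payload 6.1 kg.
Tool frame: the origin (TCP) lies at the very end of the fingers, on their centre line; the grasp point (between the pads) lies 19 mm behind it (robot.pinch_z is the distance from the TCP to the grasp point, in m); z points along the fingers, y is the line along which they close (so a half turn about z gives the same grasp; the last joint's range is limited). The gripper opens to 85 mm and grips with 20 to 120 N. Pads are 22 mm wide; open, the fingers measure 114 mm over their backs; the gripper's body (76 mm by 85 mm) begins 54 mm behind the grasp point. The pads swing forward as they close: fully open they stand 13 mm farther back than shut.
Start: joints at [1.193, 0.22, 1.526, -0, 1.395, -0.126], TCP at [0.156, 0.605, 0.231] pointing down, gripper open.
Joint ranges: [-2.98, 2.98], [-0.91, 2.08], [0.09, 2.57], [-1.24, 4.39], [0.2, 2.65], [-2.68, 2.68]. Speed limits (rad/s): [2.57, 2.57, 3.01, 3.14, 3.14, 3.14].

## Interface

Orientations are given as a rotation vector (axis times angle).
In Python, from plant import sense, cams, robot gives the robot as it stands. The module is installed in compiled form; this text tells all that it offers.
- The arm moves only by the shell command python3 -m jog 'ROWS' [FORCE]. ROWS is JSON, a list of rows, each a list of 7 numbers: the turn, a rotation vector about the tool's x, y, z in units of 6 degrees (1.0 is 6 degrees), then the shift along the tool's x, y, z in units of 40 mm (1.0 is 40 mm), then the finger opening in mm, from 0 to 85.4. In form: [[ax, ay, az, dx, dy, dz, claw], ...]. A call has 1 to 5 rows; each row shifts and turns the commanded pose from where the row before left it, along the tool's axes as they then stand; what a row does not reach is not made up. A row lasts 1/12 s, in which the tool goes at most 41.7 mm and 7.16 degrees, less where a joint would pass 70% of its speed; a pose out of reach is approached as far as the arm can. A call is refused whole if a number of a shift passes 1 or a number of a turn 1, either way. A call with a gripper value outside its range is refused whole. The fingers move at their own pace and stop on an object; FORCE is the grip in N (left out, the last holds). Time passes only in rows, so rows that do not move let the fingers close. It gives the time, the measured TCP pose, the force, the opening and the grip force at its end, in the units of the state.
- sense(): the state, without advancing time (a new reading comes with each control period).
- cams.read_camera(name): name is "scene" or "top"; returns a dict with "pixels" (420x560x3 uint8, blue, green, red), "fov_y" (degrees; the focal length in pixels is half the picture's height over the tangent of half this angle, whatever the lens; pixels are square), "cx", "cy" (the principal point, pixels), "R" (3x3) and "t" (3): a world point X has camera coordinates R X + t. Camera axes: x right, y down, z forward; pixel columns grow to the right and rows downward; lengths in m; the calibration is good to about 2 mm. A picture is of the moment at which its call begins. There is no depth.
- robot.hand_in(): hands the job in; it is judged then, once.
Trained networks look in the newest picture that a camera, given by its name, has taken for a name from the list of things; names that differ only in an ending like _2 or _b are one class to them, and where a whole thing is asked for, a point or a joint stands for the part that bears it (a point fixed in the world has none). Each returns a list of dicts, best first, with "conf" (0 to 1); they miss things now and then, are a little off and sometimes report something else, mostly with a low value. They report only what shows in the picture. A call takes as long as a camera call. They do not tell look-alikes from the thing itself.
- cams.look_for(label, camera): "location" ([x, y, z] in m, in world coordinates, good to about 4 mm: the middle of the surface that is visible of it).
- cams.silhouettes(label, camera): "region" (420x560 bool, what is visible of it).
The state is a dict: "t": time; "q": joint angles; "joint_vel": joint speeds; "effort": joint torques, N m; "tool_pos": TCP position; "orientation": TCP orientation; "force": force on the tool from outside, world axes, zero at the start; "ft_torque": the same for the moment, N m; "gripper_width": finger opening in m; "gripper_force": force on a finger pad.
Only numpy, scipy, OpenCV 4.12 (cv2) and the standard library are available. Lean on these libraries where they do the work, as an engineer would, in place of code of your own. Each camera call takes 0.05 s, during which the arm holds its last target. There are 200 camera calls.

## Task

Get the bench isolator ready for its padlock: first lift the tape measure off the isolator's lid and set it gently down, standing on its base, in the free part of the parts tray. Then swing the isolator's long handle round to off, stopping exactly where the hole in its steel tongue lines up with the hole in the fixed lug below, so that an 8 mm shackle would pass through the 12 mm holes, and last fold the hinged hasp flap fully down over them. Do not swing the handle while the tape measure is still on the lid, do not turn the selector on the small switch box, and do not disturb the hole saw in the tray, the spray can or the jar.

Things in the scene. Friction and masses are not known exactly. Their poses are not given: they have to be found in the camera images.
- isolator: Grey steel isolator enclosure, fixed to the bench, lying on its back: 226 x 266 mm in its own x and y, lid (top) 90 mm above the bench. Origin: centre of its underside. On the lid are the long handle, and near the -y edge the hasp (lug plate and hinged flap). Off is where the handle points along the box's own -y axis.
- isolator_pivot (a point): Centre of the handle's vertical turning axis, at lid height; lies at (-40, 60, 90) mm in the enclosure's frame.
- isolator_handle (a joint): Angle of the handle about its vertical axis (rad): 0 = off, tongue hole exactly over the lug hole (handle along the enclosure's -y); grows anticlockwise seen from above; starts at 1.6 to 2.0 (on, roughly along the enclosure's +x). It can run past off to a stop at -0.35; there is no detent at off. Stiff (0.4 N m) and stays where it is left.
- handle_grip (a point): Grip point on the black handle bar, 75 mm from the pivot axis, 30 mm above the lid. The bar is 16 mm wide, runs from 15 to 105 mm from the axis and spans 14 to 40 mm above the lid, so it can be pinched from above across its width. Round hub: 25 mm radius, up to 38 mm above the lid. This point's x axis points across the bar and its -y axis out along the bar.
- handle_hole (a point): Centre of the 12 mm hole in the handle's flat steel tongue (24 mm wide, 6 mm thick, 103 to 141 mm from the axis), on the tongue's top face: 125 mm from the axis, 20 mm above the lid.
- lug_hole (a point): Centre of the 12 mm hole in the fixed lug plate (34 mm wide, top 11 mm above the lid), on its top face; 125 mm from the pivot axis along the enclosure's -y. At off the tongue passes over it.
- hasp_flap (a joint): Angle of the hasp flap about its level hinge (rad): 0 = folded fully down, level over the tongue towards the pivot; 1.57 = upright; starts at 1.4 to 2.1 (upright or leaning out, away from the pivot); stop at 2.2. Light friction (0.035 N m) holds it where it is left.
- flap_hinge (a point): Middle of the flap's hinge line, 155 mm from the pivot axis along the enclosure's -y, 25 mm above the lid. The hinge line runs along the enclosure's x.
- flap_grip (a point): Point on the middle of the flap 35 mm from the hinge. The flap is a steel plate 36 mm wide (along the hinge), 4 mm thick, reaching 45 mm from the hinge, with a 12 mm hole 30 mm from the hinge; folded down it lies level 23 to 27 mm above the lid, 3 mm above the tongue. It can be pushed over, or pinched across its 36 mm width, and pressed home from above (about 1.5 N).
- tape: Black tape measure with a round aluminium disc on each side, standing upright on the isolator lid between handle and hasp: 72 mm long (its x), 36 mm wide (its y), 62 mm tall, 0.2 to 0.4 kg; the top is round about its y axis (31 mm radius). Origin: centre of its underside, z up.
- tray: Open aluminium parts tray, fixed: 270 x 150 mm outside in its own x and y, walls 4 mm thick and 35 mm high, floor 4 mm thick. Origin: centre of its underside.
- hole_saw: Dark steel hole saw standing in the tray, 52 mm diameter, 40 mm tall; anywhere up to 75 mm from the tray's centre along its x and within 20 mm of its x axis. Origin: centre of its underside. Leave alone.
- can: Bare aluminium spray can, 62 mm diameter, 170 mm tall, standing beyond the isolator and the tray. Origin: centre of its underside. Leave alone.
- jar: Glass jar with steel cap, 66 mm diameter, 90 mm tall. Origin: centre of its underside. Leave alone.
- switch_box: Small grey switch box, 110 x 110 x 70 mm, fixed, with a round selector knob on top and no hasp. Origin: centre of its underside. Leave alone.
- selector_mark (a point): A point on the selector knob of the small switch box, 20 mm off its axis. Leave alone.
Things that resemble listed ones, but are neither listed nor needed, are in the scene too. What is shaped like the tape but pink is not meant.

How it is judged:
On the way, in this order (a step that is already met when the one before it is completed fails the run):
1. the tape measure stands released in the tray (x of tape in the frame of tray between -0.118 and 0.118 m and y of tape in the frame of tray between -0.06 and 0.06 m and z of tape in the frame of tray below 0.012 m and angle between tape's own z axis and vertical below 0.2 rad and linear speed of tape below 0.03 m/s and contact force between the fingers and tape below 0.1 N), for 0.2 s.
2. the handle is at off, its hole lined up with the lug's within 4 mm, and still (horizontal distance between handle_hole and lug_hole below 0.004 m and velocity of joint isolator_handle between -0.05 and 0.05 rad/s), for 0.3 s.
3. the hasp flap is folded fully down (value of joint hasp_flap below 0.08 rad), for 0.2 s.
At the end, for the whole second after the job is handed in: The tape measure stands upright on the tray's floor, released and at rest; the handle is at off with its tongue hole within 4 mm of the lug hole and at rest; the hasp flap is folded down to within 0.08 rad of level (all of step 1 and all of step 2 and value of joint hasp_flap below 0.08 rad); the robot touches nothing.
It fails at once if the handle is swung while the tape measure is still on the lid (value of joint isolator_handle below 1.45 rad and z of tape in the frame of isolator between 0.08 and 0.11 m).
It fails at once if the tape measure is dropped or thrown (moves faster than 0.7 m/s untouched, a fall of about 25 mm) (linear speed of tape above 0.7 m/s and contact force between the fingers and tape below 0.1 N).
It fails at once if the hole saw, can or jar is shifted more than 25 mm or tipped (distance of any of hole_saw, can, jar from where it was at the start of the episode above 0.025 m or angle between any of hole_saw, can, jar's own z axis and vertical above 0.4 rad).
It fails at once if the selector is turned (distance of selector_mark from where it was at the start of the episode above 0.005 m).
It also fails if it takes over 69 s, if anything falls off the work surface, if the arm or the gripper's body presses on something with over 40 N, if the wrist force passes 120 N, or if a joint passes its speed limit or range.

## Working session

There is one attempt and no reset: what is moved stays moved. The work goes in short steps, Python scripts to look and compute and a shell command to move; the robot and the scene stay as the last step left them, time stands still between calls to the robot, and variables do not carry over. Pictures are saved under pics/ and viewed, at most 10 in all, crops included, and the job is handed in when it is done.

```bash
mkdir -p pics; cat > h.py <<'E'
import numpy as np, cv2
from plant import sense, cams, robot
from scipy.spatial.transform import Rotation as Rn
def proj(c,X):
    f=210/np.tan(np.radians(c["fov_y"])/2); p=np.array(c["R"])@np.array(X)+np.array(c["t"])
    return np.array([f*p[0]/p[2]+c["cx"], f*p[1]/p[2]+c["cy"]])
def unproj(c,uv,z):
    f=210/np.tan(np.radians(c["fov_y"])/2); R=np.array(c["R"]);t=np.array(c["t"])
    d=R.T@np.array([(uv[0]-c["cx"])/f,(uv[1]-c["cy"])/f,1]); o=-R.T@t
    return o+d*(z-o[2])/d[2]
E
python3 - <<'E'
from h import *
for n in("scene","top"):
    c=cams.read_camera(n); cv2.imwrite(f"pics/{n}0.png",c["pixels"])
    print(n,c["fov_y"],np.round(-np.array(c["R"]).T@c["t"],3))
    for l in ["isolator","isolator_handle","hasp_flap","tape","tray","hole_saw","can","jar","switch_box","handle_grip","handle_hole","lug_hole","flap_grip","flap_hinge","isolator_pivot"]:
        print(l,[(np.round(d["location"],3).tolist(),round(d["conf"],2),np.round(proj(c,d["location"])).tolist()) for d in cams.look_for(l,n)][:3])
print(sense())
E
```

```text
scene 48.29730757303297 [ 1.48  -0.366  1.304]
isolator [([0.604, -0.207, 0.086], 0.58, [206.0, 235.0]), ([0.596, -0.295, 0.141], 0.37, [176.0, 234.0])]
isolator_handle [([0.546, -0.132, 0.128], 0.8, [219.0, 206.0])]
hasp_flap [([0.593, -0.296, 0.14], 0.38, [175.0, 233.0])]
tape [([0.635, -0.183, 0.14], 0.85, [215.0, 229.0]), ([0.818, -0.159, 0.048], 0.82, [248.0, 288.0])]
tray [([0.584, 0.168, 0.004], 0.69, [306.0, 204.0]), ([0.546, -0.135, 0.125], 0.63, [219.0, 206.0])]
hole_saw [([0.514, 0.179, 0.028], 0.78, [299.0, 185.0]), ([0.595, -0.294, 0.138], 0.75, [176.0, 234.0]), ([0.55, -0.135, 0.13], 0.67, [219.0, 206.0])]
can [([0.823, -0.023, 0.13], 0.78, [289.0, 257.0])]
jar [([0.549, -0.465, 0.065], 0.86, [123.0, 257.0])]
switch_box [([0.562, 0.471, 0.067], 0.86, [376.0, 159.0])]
handle_grip [([0.553, -0.133, 0.125], 0.75, [220.0, 208.0])]
handle_hole [([0.551, -0.134, 0.129], 0.59, [220.0, 207.0])]
lug_hole [([0.606, -0.202, 0.088], 0.79, [208.0, 234.0])]
flap_grip [([0.598, -0.293, 0.139], 0.56, [176.0, 234.0])]
flap_hinge [([0.612, -0.201, 0.087], 0.68, [209.0, 236.0]), ([0.819, 
[... 1334 characters left out ...]

{'t': 1.6, 'q': array([ 1.19288841e+00,  2.20415538e-01,  1.52650176e+00,  3.64411763e-06,
        1.39470880e+00, -1.26084157e-01]), 'joint_vel': array([ 8.19268011e-05,  3.01084834e-04, -1.15921038e-03, -3.39986032e-04,
       -5.89418183e-05,  9.61984283e-04]), 'effort': array([ 2.35126092e-03, -4.96837556e+01, -3.89721179e+01,  2.59174408e-05,
        8.22315615e-04, -3.58945863e-05]), 'tool_pos': array([0.15572002, 0.6052776 , 0.23128908]), 'orientation': array([-3.94518973e-01, -3.11671060e+00,  4.94635201e-05]), 'force': array([ 0.2903326 , -0.56689285,  0.28551371]), 'ft_torque': array([0.00786325, 0.03302339, 0.02008002]), 'gripper_force': 0.0, 'gripper_width': 0.08542234167585971}
```

View pictures.

View pics/top0.png

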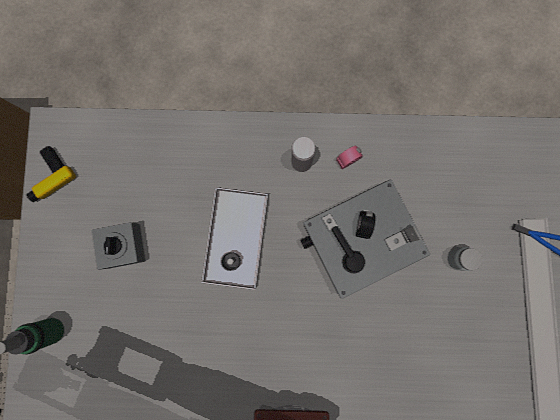

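View pics/scene0.png

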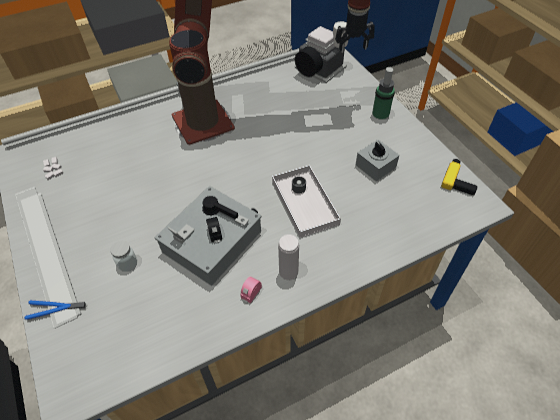

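```bash
python3 - <<'E'
from h import *
im=cv2.imread("pics/top0.png")[160:320,290:450]
cv2.imwrite("pics/crop1.png",cv2.resize(im,(600,600),interpolation=cv2.INTER_CUBIC))
c=cams.read_camera("top")
for l,z in [("isolator",.09),("tape",.152),("tray",.035),("isolator_handle",.13),("hasp_flap",.115),("hole_saw",.04)]:
    for d in cams.silhouettes(l,"top")[:2]:
        m=d["region"].astype(np.uint8); cs,_=cv2.findContours(m,0,1)
        k=max(cs,key=cv2.contourArea); b=cv2.minAreaRect(k)
        P=np.array([unproj(c,p,z)[:2]*1000 for p in cv2.boxPoints(b)])
        print(l,round(d["conf"],2),m.sum(),"px",np.round(b[0]),"ctr",P.mean(0).round(),"corners",P.round().tolist(),"ang",np.degrees(np.arctan2(*(P[1]-P[0])[::-1])).round(1))
E
```

```text
isolator 0.68 8169 px [362. 240.] ctr [ 573. -178.] corners [[603.0, 6.0], [746.0, -254.0], [541.0, -360.0], [403.0, -104.0]] ang -61.1
tape 0.85 341 px [350. 157.] ctr [ 783. -134.] corners [[784.0, -97.0], [815.0, -155.0], [782.0, -172.0], [751.0, -114.0]] ang -61.8
tape 0.82 431 px [366. 224.] ctr [ 611. -178.] corners [[579.0, -153.0], [648.0, -162.0], [644.0, -204.0], [574.0, -195.0]] ang -7.2
tray 0.74 8121 px [362. 240.] ctr [ 575. -187.] corners [[606.0, 5.0], [755.0, -268.0], [541.0, -377.0], [397.0, -108.0]] ang -61.4
tray 0.71 5000 px [235. 238.] ctr [572. 167.] corners [[444.0, 257.0], [716.0, 232.0], [699.0, 75.0], [427.0, 104.0]] ang -5.3
isolator_handle 0.61 634 px [341. 244.] ctr [ 561. -118.] corners [[610.0, -49.0], [641.0, -87.0], [511.0, -187.0], [481.0, -148.0]] ang -52.1
isolator_handle 0.21 419 px [366. 224.] ctr [ 611. -182.] corners [[582.0, -154.0], [650.0, -169.0], [641.0, -211.0], [573.0, -196.0]] ang -12.5
hasp_flap 0.51 176 px [412. 234.] ctr [ 590. -304.] corners [[601.0, -281.0], [615.0, -310.0], [579.0, -327.0], [565.0, -299.0]] ang -62.3
hole_saw 0.65 560 px [342. 244.] ctr [ 561. -130.] corners [[615.0, -57.0], [645.0, -95.0], [508.0, -203.0], [478.0, -164.0]] ang -51.6
hole_saw 0.5 300 px [231. 260.] ctr [509. 175.] corners [[534.0, 201.0], [535.0, 151.0], [483.0, 149.0], [482.0, 199.0]] ang -88.6
```

View pics/crop1.png

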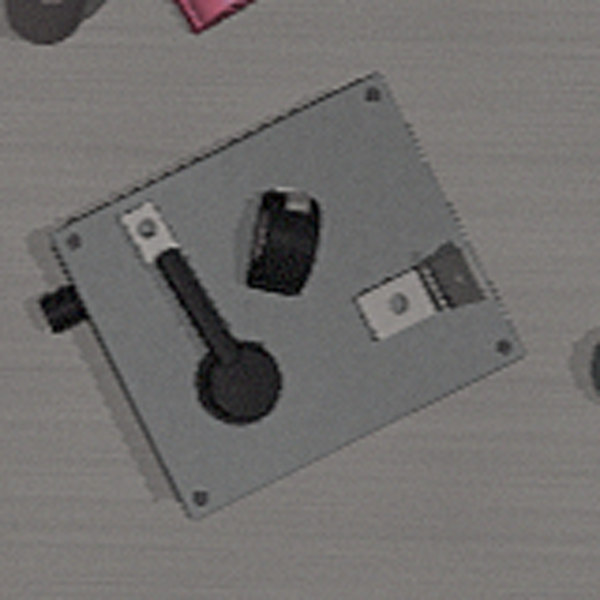

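```bash
python3 - <<'E'
from h import *
from scipy.optimize import minimize
c=cams.read_camera("top"); 
g=lambda u,v,z: unproj(c,(290-.5+(u+.5)/3.75,160-.5+(v+.5)/3.75),z)[:2]*1000
hub=g(238,381,.128);lug=g(399,303,.101);ton=g(148,229,.110)
C=np.array([g(*p,.09) for p in [(380,72),(525,355),(193,520),(52,230)]])
print("hub",hub,"lug",lug,"ton",ton,"lidC",C.round(),C.mean(0))
d=lug-hub;print(np.hypot(*d),np.degrees(np.arctan2(d[1],d[0])));d=ton-hub;print(np.hypot(*d),np.degrees(np.arctan2(d[1],d[0])))
for a,b in((0,1),(3,2),(3,0),(2,1)): e=C[b]-C[a];print(np.hypot(*e).round(),np.degrees(np.arctan2(e[1],e[0])).round(1))
print("flap edge tops z~", g(445,272,.115))
# tape fit
a=np.linspace(0,np.pi,15); prof=[(-36,0),(36,0)]+[(31*np.cos(t),31+31*np.sin(t)) for t in a]
M=np.array([(x,y,z) for x,z in prof for y in(-18,18)])/1000
obs=[]
for n in("top","scene"):
    c=cams.read_camera(n)
    L=[s for s in cams.silhouettes("tape",n)]
    uv=proj(c,[.611,-.178,.14]); L=[s for s in L if s["region"][int(uv[1])-6:int(uv[1])+7,int(uv[0])-6:int(uv[0])+7].any()]
    if L: obs.append((c,L[0]["region"]))
def cost(p):
    s=0
    X=M@Rn.from_euler("z",p[2]).as_matrix().T+[p[0]/1000,p[1]/1000,.09]
    for c,m in obs:
        h=cv2.convexHull((np.array([proj(c,x) for x in X])*64).astype(np.int32)) 
        im=np.zeros(m.shape,np.uint8); cv2.fillConvexPoly(im,h,1,shift=6); s+=1-(im&m).sum()/(im|m).sum()
    return s
best=min((minimize(cost,[608,-178,y],method="Nelder-Mead",options=dict(initial_simplex=[[608,-178,y],[618,-178,y],[608,-168,y],[608,-178,y+.2]])) for y in(-.3,0,.3,-.6)),key=lambda r:r.fun)
print("tape",len(obs),best.x,np.degrees(best.x[2]),best.fun)
E
```

```text
hub [ 516.48003799 -149.17168557] lug [ 573.07113243 -265.67325431] ton [620.22452059 -88.12195242] lidC [[ 739. -255.]
 [ 539. -357.]
 [ 419. -124.]
 [ 619.  -22.]] [ 578.95237249 -189.55888172]
129.518985050329 -64.09165433412379
120.37436433306583 30.475213559633495
224.0 -153.0
226.0 -152.9
262.0 -62.9
262.0 -62.7
flap edge tops z~ [ 594.86046347 -294.07491165]
tape 2 [ 6.15514962e+02 -1.82601458e+02 -1.88003591e-01] -10.771812279925047 0.2815300389853074
```

Candidates shaped like the tape: the black one on the lid at top (366,224), and the pink one at (349,157), which isn't meant. A weak network hit at (301,154) is just the can. The crop confirms the black one: it stands on the lid between the handle (tongue hole at (329,221)) and the lug/flap (396,241). Moving there now.

```bash
python3 -m jog '[[0,0,0,-0.666,-0.674,0,64],[0,0,0,-0.666,-0.674,0,64],[0,0,0,-0.666,-0.674,0,64],[0,0,0,-0.666,-0.674,0,64],[0,0,0,-0.666,-0.674,0,64]]' 40
python3 -m jog '[[0,0,0,-0.666,-0.674,0,64],[0,0,0,-0.666,-0.674,0,64],[0,0,0,-0.666,-0.674,0,64],[0,0,0,-0.666,-0.674,0,64],[0,0,0,-0.666,-0.674,0,64]]'
python3 -m jog '[[0,0,0,-0.666,-0.674,0,64],[0,0,0,-0.666,-0.674,0,64],[0,0,0,-0.666,-0.674,0,64],[0,0,0,-0.666,-0.674,0,64],[0,0,0,-0.666,-0.674,0,64]]'
python3 -m jog '[[0,0,0,-0.666,-0.674,0,64],[0,0,0,-0.666,-0.674,0,64],[0,0,0,-0.666,-0.674,0,64],[0,0,0,-0.666,-0.674,0,64],[0,0,0,-0.666,-0.674,0,64]]'
python3 -m jog '[[0,0,0,-0.666,-0.674,0,64],[0,0,0,-0.666,-0.674,0,64],[0,0,0,-0.666,-0.674,0,64],[0,0,-0.6,-0.666,-0.674,0,64],[0,0,0,0,0,0,64]]'
```

```text
t: 2.62
tool_pos: [0.2516, 0.4401, 0.2313]
orientation: [0.393, 3.117, 0.0]
force: [0.1, 0.1, 0.3]
gripper_width: 0.0639
gripper_force: 0.0
t: 3.03
tool_pos: [0.3471, 0.2762, 0.2317]
orientation: [0.394, 3.116, 0.001]
force: [-0.2, -0.2, 0.1]
gripper_width: 0.0639
gripper_force: 0.0
t: 3.45
tool_pos: [0.4427, 0.1123, 0.2317]
orientation: [0.395, 3.116, 0.0]
force: [0.7, 1.7, 0.1]
gripper_width: 0.064
gripper_force: 0.0
t: 3.87
tool_pos: [0.5381, -0.0516, 0.2315]
orientation: [0.395, 3.116, 0.0]
force: [0.2, 0.8, 0.9]
gripper_width: 0.0644
gripper_force: 0.0
t: 4.28
tool_pos: [0.6153, -0.1867, 0.2299]
orientation: [0.299, 3.127, -0.003]
force: [0.0, 0.8, 0.0]
gripper_width: 0.0641
gripper_force: 0.0
```

```bash
python3 -m jog '[[0,0,0,0,0,0.75,64],[0,0,0,0,0,0.75,64],[0,0,0,0,0,0,64],[0,0,0,0,0,0,64]]'
python3 - <<'E'
from h import *
c=cams.read_camera("top"); print(sense()["tool_pos"])
cv2.imwrite("pics/crop2.png",cv2.resize(c["pixels"][170:290,300:440],(700,600),interpolation=cv2.INTER_CUBIC))
E
```

```text
t: 4.62
tool_pos: [0.612, -0.1797, 0.1693]
orientation: [-0.296, -3.123, -0.003]
force: [-0.7, -0.6, 1.3]
gripper_width: 0.064
gripper_force: 0.0
[ 0.61352184 -0.18027248  0.17173161]
```

View pics/crop2.png

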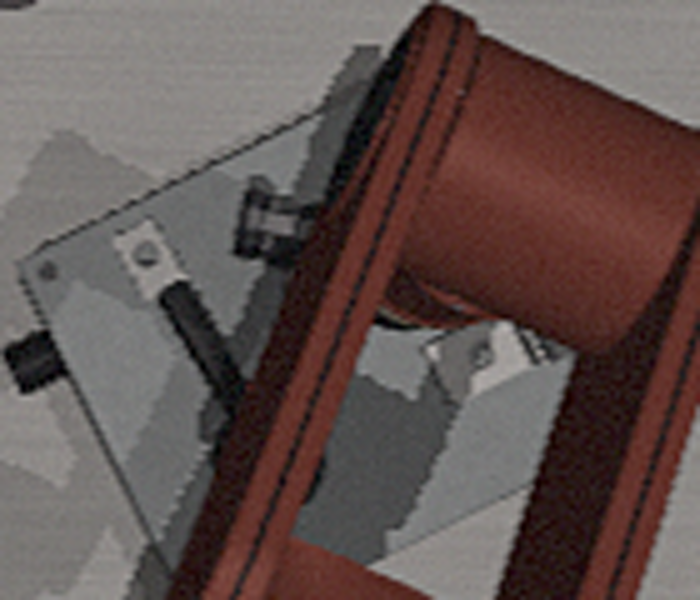

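The picture shows the arm hiding the tape, the left finger (crop (265,220)) well clear of the handle, and the handle and lug undisturbed. Descending to grasp.

```bash
python3 -m jog '[[0,0,0,0,0,0.5,64],[0,0,0,0,0,0.5,64],[0,0,0,0,0,0.4,64],[0,0,0,0,0,0.2,64],[0,0,0,0,0,0,64]]'
python3 -m jog '[[0,0,0,0,0,0,20],[0,0,0,0,0,0,20],[0,0,0,0,0,0,20],[0,0,0,0,0,0,20],[0,0,0,0,0,0,20]]' 40
```

```text
t: 5.08
tool_pos: [0.6136, -0.1803, 0.1073]
orientation: [-0.296, -3.127, -0.0]
force: [-0.6, 0.4, 0.4]
gripper_width: 0.0642
gripper_force: 0.0
t: 5.5
tool_pos: [0.6152, -0.1812, 0.1098]
orientation: [0.296, 3.124, -0.002]
force: [-0.1, 0.0, 6.3]
gripper_width: 0.0355
gripper_force: 41.5
```

```bash
python3 -m jog '[[0,0,0,0,0,-0.2,20],[0,0,0,0,0,-0.35,20],[0,0,0,0,0,-0.45,20],[0,0,0,0,0,-0.5,20],[0,0,0,0,0,-0.35,20]]'
python3 -m jog '[[0,0,0,0,0,-0.15,20],[0,0,0,0,0,0,20]]'
```

```text
t: 5.92
tool_pos: [0.6142, -0.1809, 0.1841]
orientation: [0.296, 3.126, -0.001]
force: [1.1, -0.5, -2.0]
gripper_width: 0.0357
gripper_force: 40.7
t: 6.08
tool_pos: [0.6149, -0.1811, 0.19]
orientation: [0.296, 3.124, -0.002]
force: [0.3, -0.2, -2.5]
gripper_width: 0.0353
gripper_force: 40.7
```

```bash
python3 -m jog '[[0,0,0,0.055,0.3,0,20],[0,0,0,0.11,0.6,0,20],[0,0,0,0.157,0.85,0,20],[0,0,0,0.157,0.85,0,20],[0,0,0,0.157,0.85,0,20]]'
python3 -m jog '[[0,0,0,0.157,0.85,0,20],[0,0,0,0.157,0.85,0,20],[0,0,0,0.157,0.85,0,20],[0,0,0,0.157,0.85,0,20],[0,0,0,0.157,0.85,0,20]]'
python3 -m jog '[[0,0,-0.45,0.092,0.5,0,20],[0,0,-0.45,0.046,0.25,0,20],[0,0,0,0,0,0,20],[0,0,0,0,0,0,20]]'
python3 - <<'E'
from h import *
c=cams.read_camera("scene"); print(sense()["tool_pos"],sense()["orientation"])
cv2.imwrite("pics/crop3.png",cv2.resize(c["pixels"][120:260,240:380],(600,600),interpolation=cv2.INTER_CUBIC))
E
```

```text
t: 6.5
tool_pos: [0.6131, -0.0381, 0.1852]
orientation: [-0.297, -3.124, -0.001]
force: [1.0, 0.5, -1.5]
gripper_width: 0.0358
gripper_force: 40.8
t: 6.92
tool_pos: [0.6139, 0.135, 0.1853]
orientation: [-0.296, -3.124, 0.0]
force: [0.3, -0.7, -2.1]
gripper_width: 0.0354
gripper_force: 40.8
t: 7.25
tool_pos: [0.6141, 0.1639, 0.1856]
orientation: [-0.148, -3.135, 0.001]
force: [0.7, -0.8, -1.6]
gripper_width: 0.036
gripper_force: 40.7
[0.61450895 0.1629524  0.18592771] [-1.49980146e-01 -3.13575952e+00  1.35669711e-03]
```

View pics/crop3.png

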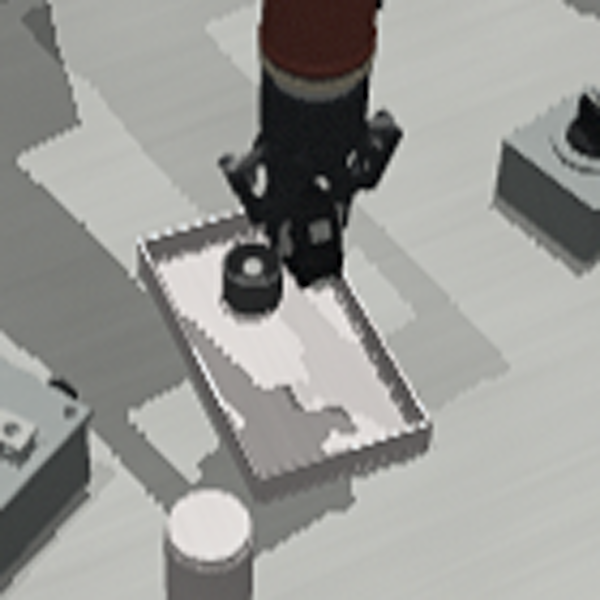

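The tape is held upright over the free part of the tray (crop (315,245)), saw untouched at (252,278). Lowering.

```bash
python3 -m jog '[[0,0,0,0,0,0.4,20],[0,0,0,0,0,0.8,20],[0,0,0,0,0,0.8,20],[0,0,0,0,0,0.8,20],[0,0,0,0,0,0.5,20]]'
python3 -m jog '[[0,0,0,0,0,0.3,20],[0,0,0,0,0,0.2,20],[0,0,0,0,0,0.1,20],[0,0,0,0,0,0,20],[0,0,0,0,0,0,20]]'
python3 -m jog '[[0,0,0,0,0,0.05,20],[0,0,0,0,0,0,20]]'
```

```text
t: 7.72
tool_pos: [0.6131, 0.1611, 0.0511]
orientation: [-0.154, -3.133, 0.002]
force: [-0.7, 0.1, -3.2]
gripper_width: 0.0354
gripper_force: 40.8
t: 8.13
tool_pos: [0.6167, 0.163, 0.0328]
orientation: [0.149, 3.136, 0.001]
force: [-0.0, 0.4, -2.1]
gripper_width: 0.0353
gripper_force: 40.7
t: 8.3
tool_pos: [0.6164, 0.1632, 0.0306]
orientation: [0.149, 3.136, 0.001]
force: [-0.8, -1.2, -1.9]
gripper_width: 0.0361
gripper_force: 40.7
```

```bash
for i in 1; do python3 -m jog '[[0,0,0,0,0,0.05,20],[0,0,0,0,0,0.05,20],[0,0,0,0,0,0,20]]' | egrep 'pos|force:'
python3 -m jog '[[0,0,0,0,0,0.05,20],[0,0,0,0,0,0,20]]'| egrep 'pos|force:'; done
```

```text
tool_pos: [0.6152, 0.1631, 0.025]
force: [-0.7, -0.6, -2.0]
gripper_force: 40.7
tool_pos: [0.6157, 0.1632, 0.0238]
force: [-1.9, -0.7, 3.5]
gripper_force: 41.2
```

Contact made (force rose from −2 to +3.5 N). Releasing, retreating, then checking.

```bash
python3 -m jog '[[0,0,0,0,0,0,62],[0,0,0,0,0,0,62],[0,0,0,0,0,0,62],[0,0,0,0,0,0,62]]' | egrep 'pos|force:'
python3 -m jog '[[0,0,0,0,0,-0.3,62],[0,0,0,0,0,-0.7,62],[0,0,0,0,0,-1,62],[0,0,0,0,0,-1,62],[0,0,0,0,0,-1,62]]' | egrep 'pos|force:'
python3 -m jog '[[0,0,0,0,0,-0.9,62],[0,0,0,0,0,-0.1,62]]'
python3 - <<'E'
from h import *
c=cams.read_camera("scene"); print(cams.look_for("tape","scene"),sense()["tool_pos"])
cv2.imwrite("pics/crop4.png",cv2.resize(c["pixels"][120:260,240:380],(600,600),interpolation=cv2.INTER_CUBIC))
E
```

```text
tool_pos: [0.6156, 0.163, 0.0234]
force: [-0.6, 0.3, 0.1]
gripper_force: 0.0
tool_pos: [0.6151, 0.163, 0.1857]
force: [0.7, 0.9, -1.0]
gripper_force: 0.0
t: 9.63
tool_pos: [0.6196, 0.1637, 0.2341]
orientation: [0.148, 3.124, 0.004]
force: [1.3, 1.2, 1.1]
gripper_width: 0.062
gripper_force: 0.0
[{'location': [0.8195, -0.1586, 0.0476], 'conf': 0.67}, {'location': [0.6297, 0.1538, 0.0465], 'conf': 0.6}, {'location': [0.5151, 0.1794, 0.0302], 'conf': 0.26}] [0.61725476 0.16332204 0.22771355]
```

View pics/crop4.png

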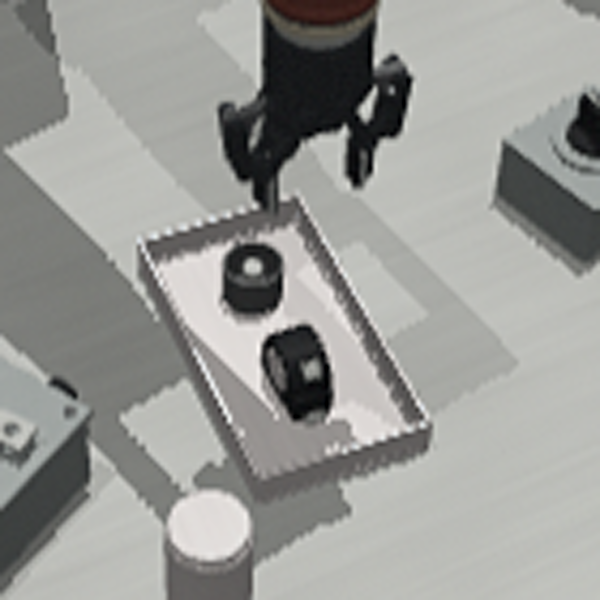

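The tape stands upright in the tray at crop (300,370), clear of the saw. Next, moving to above the handle grip with the tool turned across the bar.

```bash
python3 -m jog '[[0,0,0,0.02,-0.4,0,50],[0,0,0,0.037,-0.873,0,50],[0,0,0,0.037,-0.873,0,50],[0,0,0,0.037,-0.873,0,50],[0,0,0,0.037,-0.873,0,50]]' | egrep 'pos|force:'
python3 -m jog '[[0,0,0,0.037,-0.873,0,50],[0,0,0,0.037,-0.873,0,50],[0,0,0,0.037,-0.873,0,50],[0,0,-0.4,0.02,-0.474,0,50],[0,0,-0.9,0,0,0,50]]' | egrep 'pos|force:'
python3 -m jog '[[0,0,-0.9,0,0,0,50],[0,0,-0.9,0,0,0,50],[0,0,-0.9,0,0,0,50],[0,0,-0.9,0,0,0,50],[0,0,-0.9,0,0,0,50]]' | egrep 'pos|force:'
python3 -m jog '[[0,0,-0.53,0,0,0,50],[0,0,0,0,0,0,50],[0,0,0,0,0,0,50]]'
python3 - <<'E'
from h import *
s=sense();M=Rn.from_rotvec(s["orientation"]).as_matrix();print(s["tool_pos"],M.round(3).tolist(),s["q"])
print("need tool mm",(M.T@(np.array([.5793,-.1142,.102])-s["tool_pos"])*1000).round(1),"toolY deg",np.degrees(np.arctan2(M[1,1],M[0,1])))
c=cams.read_camera("scene")
piv=np.array([516,-154.5]);w=np.radians(-62.8)
for k in range(3):
  pass
cv2.imwrite("pics/crop5.png",cv2.resize(c["pixels"][160:300,130:290],(800,700),interpolation=cv2.INTER_CUBIC)[:600])
e=np.array([np.cos(w),np.sin(w)])
lug=piv+125*e; h=piv+125*np.array([np.cos(np.radians(32.5)),np.sin(np.radians(32.5))])
for n,p,z in(("piv",piv,.128),("lug",lug,.101),("hole",h,.11),("hinge",piv+155*e,.115)):
  u=proj(c,[p[0]/1e3,p[1]/1e3,z]);print(n,((u-[130,160]+.5)*5-.5).round(1))
E
```

```text
tool_pos: [0.5918, 0.0068, 0.2205]
force: [1.2, -0.4, -0.4]
gripper_force: 0.0
tool_pos: [0.5745, -0.1186, 0.2205]
force: [0.0, 1.3, 0.5]
gripper_force: 0.0
tool_pos: [0.5751, -0.1144, 0.2204]
force: [-0.0, -0.5, -0.9]
gripper_force: 0.0
t: 11.23
tool_pos: [0.5757, -0.1142, 0.2212]
orientation: [0.876, -3.014, -0.003]
force: [0.1, -0.1, 0.6]
gripper_width: 0.05
gripper_force: 0.0
[ 0.57571829 -0.11422205  0.22116893] [[-0.844, -0.536, -0.004], [-0.536, 0.844, 0.001], [0.003, 0.003, -1.0]] [-3.30029906e-01  1.40368417e-01  1.63692870e+00 -2.56855534e-04
  1.36801397e+00 -2.46660878e+00]
need tool mm [ -3.3  -2.2 119.2] toolY deg 122.41974450231683
piv [399.5 209.7]
lug [274.  362.4]
hole [562.7 303.8]
hinge [236.7 381.7]
```

View pics/crop5.png

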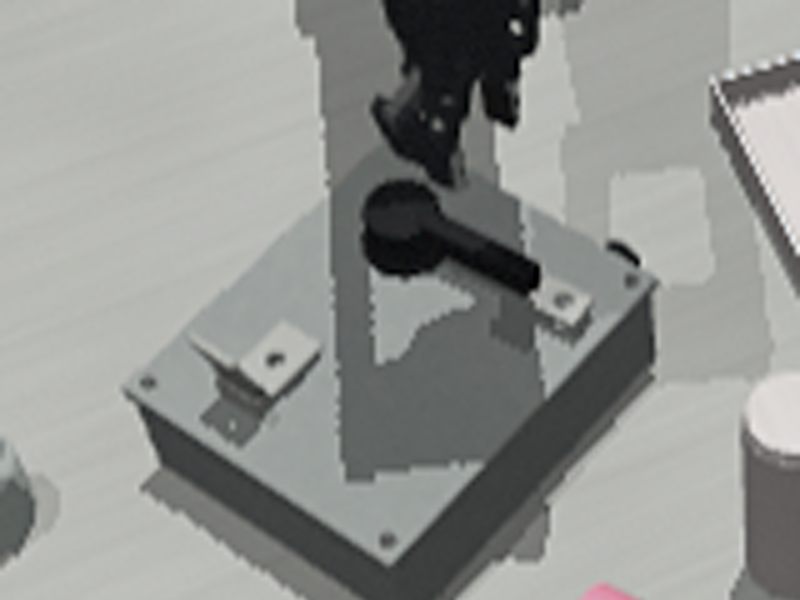

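Scene crop: hub (402,211), tongue hole (565,300) and lug hole (275,359) agree with my model within ~0.8 px; the flap stands leaning out at (215,350). Descending on the handle and pinching.

```bash
python3 -m jog '[[0,0,0,-0.08,-0.05,0.5,50],[0,0,0,0,0,0.9,50],[0,0,0,0,0,0.8,50],[0,0,0,0,0,0.5,50],[0,0,0,0,0,0.25,50]]' | egrep 'pos|force:'
python3 -m jog '[[0,0,0,0,0,0,50],[0,0,0,0,0,0,5],[0,0,0,0,0,0,5],[0,0,0,0,0,0,5],[0,0,0,0,0,0,5]]' 40
python3 -m jog '[[0,0,0,0,0,0,5],[0,0,0,0,0,0,5],[0,0,0,0,0,0,5]]'
```

```text
tool_pos: [0.5779, -0.1132, 0.1007]
force: [-0.9, -0.3, 0.2]
gripper_force: 0.0
t: 12.12
tool_pos: [0.5821, -0.1137, 0.1077]
orientation: [-0.878, 3.013, -0.001]
force: [-2.3, 4.0, 6.7]
gripper_width: 0.0154
gripper_force: 39.2
t: 12.37
tool_pos: [0.5821, -0.1137, 0.1077]
orientation: [-0.878, 3.013, -0.001]
force: [-2.0, 3.1, 7.4]
gripper_width: 0.0156
gripper_force: 39.2
```

```bash
python3 -m jog '[[0,0,0.9,0.0085,-0.181,0,5],[0,0,0.9,0.0085,-0.181,0,5],[0,0,0.9,0.0085,-0.181,0,5],[0,0,0.9,0.0085,-0.181,0,5],[0,0,0,0,0,0,5]]'
python3 - <<'E'
from h import *
s=sense();M=Rn.from_rotvec(s["orientation"]).as_matrix();d=s["tool_pos"][:2]*1e3-[516,-154.5]
print(np.hypot(*d),np.degrees(np.arctan2(d[1],d[0])),"bar by tool",np.degrees(np.arctan2(M[1,1],M[0,1]))-90)
E
```

```text
t: 12.78
tool_pos: [0.5919, -0.1413, 0.1077]
orientation: [-0.291, 3.128, -0.0]
force: [-5.4, 2.1, 9.4]
gripper_width: 0.0154
gripper_force: 44.7
77.02466684150733 9.848181098511752 bar by tool 10.62201304339834
```

```bash
python3 -m jog '[[0,0,0.9,0.0085,-0.181,0,5],[0,0,0.9,0.0085,-0.181,0,5],[0,0,0.9,0.0085,-0.181,0,5],[0,0,0.9,0.0085,-0.181,0,5],[0,0,0.9,0.0085,-0.181,0,5]]'|egrep 'pos|force:'
python3 -m jog '[[0,0,0.9,0.0085,-0.181,0,5],[0,0,0.9,0.0085,-0.181,0,5],[0,0,0.9,0.0085,-0.181,0,5],[0,0,0.9,0.0085,-0.181,0,5],[0,0,0.9,0.0085,-0.181,0,5]]'|egrep 'pos|force:'
python3 -m jog '[[0,0,0.9,0.0085,-0.181,0,5],[0,0,0.9,0.0085,-0.181,0,5],[0,0,0,0,0,0,5],[0,0,0,0,0,0,5]]'
python3 - <<'E'
from h import *
s=sense();M=Rn.from_rotvec(s["orientation"]).as_matrix();d=s["tool_pos"][:2]*1e3-[516,-154.5]
print(np.hypot(*d),np.degrees(np.arctan2(d[1],d[0])),"bar by tool",np.degrees(np.arctan2(M[1,1],M[0,1]))-90)
for n in("top","scene"):
  c=cams.read_camera(n); cv2.imwrite(f"pics/{n}6.png",c["pixels"])
  u=proj(c,[.573,-.2656,.105]).astype(int);print(n,u)
  im=c["pixels"][u[1]-25:u[1]+25,u[0]-25:u[0]+25]
  cv2.imwrite(f"pics/c6{n}.png",cv2.resize(im,(400,400),interpolation=cv2.INTER_CUBIC))
cv2.imwrite("pics/c6.png",np.hstack([cv2.imread("pics/c6top.png"),cv2.imread("pics/c6scene.png")]))
E
```

```text
tool_pos: [0.5896, -0.1757, 0.1076]
force: [-9.1, 7.4, 13.0]
gripper_force: 38.8
tool_pos: [0.5718, -0.2069, 0.1076]
force: [-9.0, 9.5, 12.4]
gripper_force: 39.2
t: 13.95
tool_pos: [0.5606, -0.2169, 0.1076]
orientation: [-1.422, -2.799, -0.0]
force: [-9.9, 6.7, 11.6]
gripper_width: 0.0153
gripper_force: 39.3
76.67264491134682 -54.44967057278366 bar by tool -53.86780684831966
top [396 240]
scene [184 231]
```

View pics/c6.png

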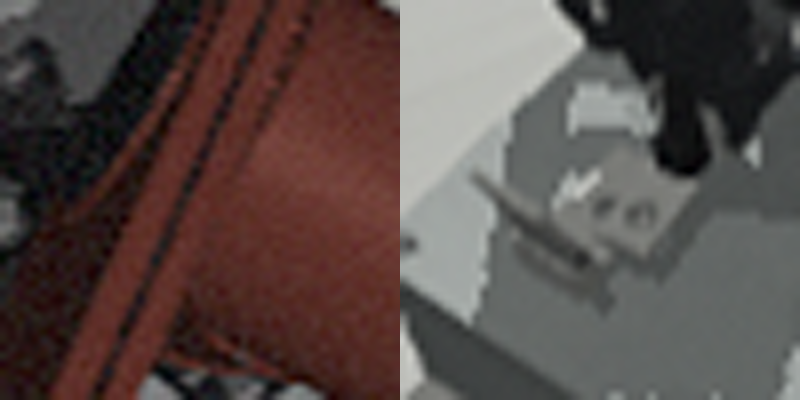

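```bash
python3 - <<'E'
from h import *
c=cams.read_camera("scene")
L=unproj(c,(184.2,231.4),.101); T=unproj(c,(188.6,232.2),.110)
L0=unproj(c,(130-.5+275.5/5,160-.5+359.5/5),.101)
d=(T-L)[:2]*1000; print(L,L0,T,d,np.hypot(*d),"deg",np.degrees(np.hypot(*d)/125))
E
```

```text
[ 0.57032093 -0.26533602  0.101     ] [ 0.57090408 -0.26421252  0.101     ] [ 0.58639596 -0.25487587  0.11      ] [16.07502793 10.46014937] 19.17866647687154 deg 8.790853166510201
```

```bash
python3 -m jog '[[0,0,0.725,0.0055,-0.146,0,5],[0,0,0.725,0.0055,-0.146,0,5],[0,0,0,0,0,0,5],[0,0,0,0,0,0,5],[0,0,0,0,0,0,5]]'
python3 - <<'E'
from h import *
s=sense();M=Rn.from_rotvec(s["orientation"]).as_matrix();d=s["tool_pos"][:2]*1e3-[516,-154.5]
print(np.hypot(*d),np.degrees(np.arctan2(d[1],d[0])),"bar by tool",np.degrees(np.arctan2(M[1,1],M[0,1]))-90)
c=cams.read_camera("scene")
t=proj(c,[.5707,-.2648,.11]); 
im=cv2.resize(c["pixels"][206:256,159:209],(600,600),interpolation=cv2.INTER_CUBIC)
print("expect tongue hole at crop",((t-[159,206]+.5)*12-.5))
cv2.imwrite("pics/c7.png",im)
E
```

```text
t: 14.52
tool_pos: [0.5507, -0.223, 0.1075]
orientation: [-1.629, -2.684, 0.001]
force: [-11.6, 6.6, 12.9]
gripper_width: 0.0157
gripper_force: 39.9
76.76208495137507 -63.154745668375185 bar by tool -62.505252571436436
expect tongue hole at crop [304.26401824 290.65955962]
```

View pics/c7.png

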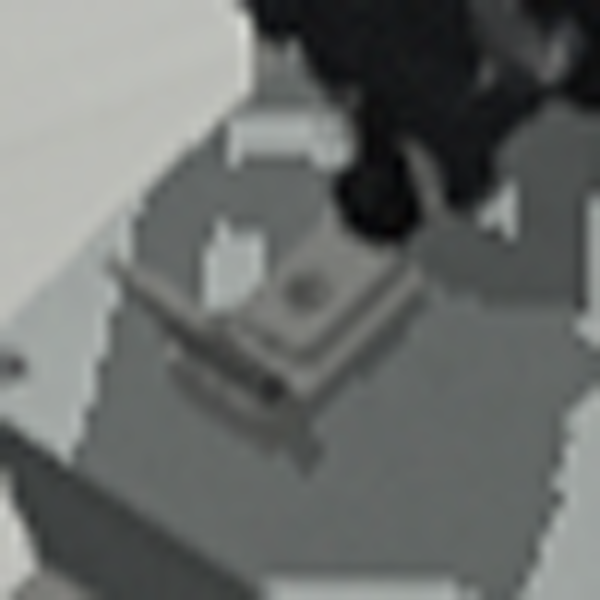

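The tongue hole shows at crop (307,290) against (304,291) expected for perfect alignment, so it's under 1 mm off. Releasing and lifting.

```bash
python3 -m jog '[[0,0,0,0,0,0,22],[0,0,0,0,0,0,30],[0,0,0,0,0,0,40],[0,0,0,0,0,0,40]]'
python3 -m jog '[[0,0,0,0,0,-0.3,40],[0,0,0,0,0,-0.7,40],[0,0,0,0,0,-0.9,40],[0,0,0,0,0,-0.9,40],[0,0,0,0,0,-0.4,40]]'|egrep 'pos|force:'
python3 -m jog '[[0,0,0,-0.5,0,0,0],[0,0,0,-0.9,0,0,0],[0,0,0,-0.9,0,0,0],[0,0,0,-0.8,0,0,0],[0,0,0,-0.45,0,0,0]]' 30
python3 -m jog '[[0,0,0,0,0,0,0],[0,0,0,0,0,0,0]]'
python3 - <<'E'
from h import *
s=sense();M=Rn.from_rotvec(s["orientation"]).as_matrix();d=s["tool_pos"][:2]*1e3-[516,-154.5]
w=np.radians(-62.8);e=np.array([np.cos(w),np.sin(w)]);print("r",d@e,"lat",d@[-e[1],e[0]],s["tool_pos"],s["q"])
c=cams.read_camera("scene")
cv2.imwrite("pics/c8.png",cv2.resize(c["pixels"][196:256,154:214],(600,600),interpolation=cv2.INTER_CUBIC))
t=proj(c,[.5707,-.2648,.11]);print("expect",((t-[154,196]+.5)*10-.5))
E
```

```text
t: 14.9
tool_pos: [0.5519, -0.224, 0.1057]
orientation: [1.63, 2.684, -0.0]
force: [0.3, 1.1, 1.2]
gripper_width: 0.0402
gripper_force: 0.0
tool_pos: [0.5536, -0.2248, 0.24]
force: [1.2, -0.1, 0.6]
gripper_force: 0.0
t: 15.73
tool_pos: [0.6178, -0.3529, 0.2341]
orientation: [1.632, 2.682, -0.001]
force: [0.6, -0.3, -0.5]
gripper_width: 0.0002
gripper_force: 0.0
t: 15.9
tool_pos: [0.6169, -0.3504, 0.2333]
orientation: [-1.632, -2.684, -0.0]
force: [0.9, 0.3, -0.0]
gripper_width: 0.0005
gripper_force: 0.0
r 220.381398023212 lat 0.2026966905872354 [ 0.61691616 -0.35041817  0.23327389] [-6.27636747e-01  4.21091830e-01  1.27339080e+00  1.18431827e-04
  1.44763598e+00 -1.10551355e+00]
expect [303.4700152  342.13296635]
```

View pics/c8.png

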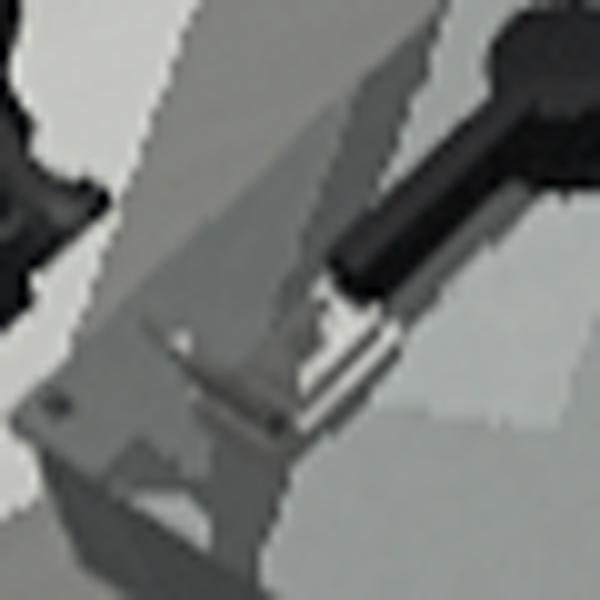

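No more pictures to view (10 used). The tongue lies parallel over the lug, and the tool moved just 0.6 mm sideways on release. I'll verify the handle angle numerically before folding the flap.

```bash
cat > ang.py <<'E'
from h import *
from scipy.optimize import minimize
def fit(n="scene"):
    c=cams.read_camera(n); g=c["pixels"].max(2).astype(float)
    if n=="scene": off0=np.array([-2.3,.8])
    else: off0=np.zeros(2)
    dark=(g<62).astype(np.uint8)
    roi=np.zeros_like(dark); u=proj(c,[.541,-.205,.12]).astype(int)
    def mask(p):
        a=p[0];e=np.array([np.cos(a),np.sin(a)]);f=np.array([-e[1],e[0]]);P=np.array([516,-154.5])+p[1:3]
        im=np.zeros(dark.shape,np.uint8)
        A=[np.r_[P+r*e+s*8*f,z]/1e3 for r in(15,105) for s in(-1,1) for z in(104,130)]
        t=np.linspace(0,2*np.pi,24)
        B=[np.r_[P+25*np.array([np.cos(q),np.sin(q)]),z]/1e3 for q in t for z in(95,128)]
        for S in(A,B): cv2.fillConvexPoly(im,cv2.convexHull((np.array([proj(c,x) for x in S])*64).astype(np.int32)),1,shift=6)
        return im
    roi=cv2.dilate(mask([np.radians(-62.8),*off0]),np.ones((13,13)))
    d=dark&roi
    def cost(p): m=mask(p); return 1-(m&d).sum()/(m|d).sum()
    best=None
    for a in(-66,-63,-60):
        a=np.radians(a)
        r=minimize(cost,[a,*off0],method="Nelder-Mead",options=dict(initial_simplex=[[a,*off0],[a+.06,*off0],[a,off0[0]+4,off0[1]],[a,off0[0],off0[1]+4]]))
        if best is None or r.fun<best.fun: best=r
    print(n,"bar deg",np.degrees(best.x[0]).round(2),"off",best.x[1:].round(1),"1-IoU",round(best.fun,3))
if __name__=="__main__":
    fit("scene"); fit("top")
E
python3 ang.py
```

```text
scene bar deg -63.09 off [2.4 2.2] 1-IoU 0.144
top bar deg -61.85 off [-1.3  3.3] 1-IoU 0.183
```

Handle angle −63.1°/−61.9° from the two cameras (off = −62.8°): aligned within tolerance. Now the flap: going down outside it and pushing it over toward the pivot.

```bash
python3 -m jog '[[0,0,0,0,0,0.6,0],[0,0,0,0,0,0.9,0],[0,0,0,0,0,0.6,0],[0,0,0,0,0,0.28,0],[0,0,0,0,0,0,0]]'|egrep 'pos|force:'
python3 -m jog '[[0,0,0,0.25,0,0,0],[0,0,0,0.25,0,0,0],[0,0,0,0.25,0,0,0],[0,0,0,0.25,0,0,0],[0,0,0,0,0,0,0]]'|egrep 'pos|force:'
python3 -m jog '[[0,0,0,0.2,0,0,0],[0,0,0,0.2,0,0,0],[0,0,0,0.2,0,0,0],[0,0,0,0.15,0,0,0],[0,0,0,0,0,0,0]]'|egrep 'pos|force:'
```

```text
tool_pos: [0.615, -0.3473, 0.1344]
force: [-0.2, 0.9, 0.5]
gripper_force: 0.0
tool_pos: [0.5991, -0.3128, 0.1404]
force: [-0.4, 0.4, 0.8]
gripper_force: 0.0
tool_pos: [0.5841, -0.2862, 0.138]
force: [0.6, 0.7, -0.2]
gripper_force: 0.1
```

```bash
python3 -m jog '[[0,0,0,0.15,0,0.05,0],[0,0,0,0.15,0,0.05,0],[0,0,0,0.1,0,0.05,0],[0,0,0,0.05,0,0.1,0],[0,0,0,0,0,0,0]]'|egrep 'pos|force:'
python3 -m jog '[[0,0,0,0,0,0.1,0],[0,0,0,0,0,0.1,0],[0,0,0,0,0,0,0]]'|egrep 'pos|force:'
```

```text
tool_pos: [0.5757, -0.2705, 0.1269]
force: [0.5, -0.2, 0.2]
gripper_force: 0.1
tool_pos: [0.576, -0.2713, 0.1189]
force: [0.5, 0.3, -0.1]
gripper_force: 0.1
```

```bash
python3 -m jog '[[0,0,0,0,0,0.03,0],[0,0,0,0,0,0.03,0],[0,0,0,0,0,0,0]]'|egrep 'pos|^force:'
python3 -m jog '[[0,0,0,0,0,0.03,0],[0,0,0,0,0,0,0],[0,0,0,0,0,0,0]]'|egrep 'pos|^force:'
python3 -m jog '[[0,0,0,0,0,0.03,0],[0,0,0,0,0,0,0],[0,0,0,0,0,0,0]]'|egrep 'pos|^force:'
```

```text
tool_pos: [0.5764, -0.2716, 0.1174]
force: [0.1, -0.6, -0.6]
tool_pos: [0.5766, -0.2717, 0.1171]
force: [-1.6, 0.4, 4.1]
tool_pos: [0.5766, -0.2717, 0.117]
force: [-4.0, 2.4, 9.9]
```

Firm stop at z = 0.117, exactly the folded flap's top face. Withdrawing and checking by number.

```bash
python3 -m jog '[[0,0,0,0,0,-0.1,0],[0,0,0,0,0,-0.4,0],[0,0,0,0,0,-0.9,0],[0,0,0,0,0,-0.9,0],[0,0,0,0,0,-0.9,0]]'|egrep 'pos|^force:'
python3 -m jog '[[0,0,0,-0.5,0,-0.4,0],[0,0,0,-0.9,0,0,0],[0,0,0,-0.9,0,0,0],[0,0,0,-0.4,0,0,0],[0,0,0,0,0,0,0]]'|egrep 'pos|^force:'
python3 - <<'E'
from ang import *
fit("scene");fit("top")
c=cams.read_camera("scene")
for l in("hasp_flap","tape","flap_grip"): print(l,[(np.round(d["location"],3).tolist(),round(d["conf"],2)) for d in cams.look_for(l,"scene")][:3])
e=np.array([np.cos(np.radians(-62.8)),np.sin(np.radians(-62.8))]);f=np.array([-e[1],e[0]]);P=np.array([515,-154])
H=[np.r_[P+r*e+s*18*f,117]/1e3 for r,s in((155,-1),(110,-1),(110,1),(155,1))]
q=np.array([proj(c,x) for x in H]);print("flap quad",q.round(1).tolist())
for s in cams.silhouettes("hasp_flap","scene")[:2]:
  m=np.zeros((420,560),np.uint8);cv2.fillConvexPoly(m,np.round(q).astype(np.int32),1)
  print(round(s["conf"],2),"IoU",(m&s["region"]).sum()/(m|s["region"]).sum())
print(sense()["t"])
E
```

```text
tool_pos: [0.576, -0.2713, 0.2438]
force: [0.9, -1.2, 0.6]
tool_pos: [0.6265, -0.3707, 0.2579]
force: [0.3, 1.3, -0.1]
scene bar deg -63.56 off [1.3 3.2] 1-IoU 0.154
top bar deg -61.96 off [-1.   3.4] 1-IoU 0.156
hasp_flap [([0.578, -0.274, 0.118], 0.69)]
tape [([0.819, -0.155, 0.048], 0.75), ([0.548, 0.485, 0.092], 0.72), ([0.629, 0.159, 0.048], 0.57)]
flap_grip [([0.581, -0.273, 0.114], 0.46), ([0.607, -0.198, 0.088], 0.32)]
flap quad [[172.6, 232.5], [182.6, 223.0], [191.1, 228.4], [181.1, 238.0]]
0.58 IoU 0.7046979865771812
0.41 IoU 0.0
19.9
```

The flap is down (z ≈ 0.118 over the tongue), the handle angle hasn't changed, and the tape is in the tray. Handing in.

```bash
python3 -c "
from plant import robot
print(robot.hand_in())"
```

```text
the job is handed in; nothing more can be done
None
```

I handed the job in at about 20 s, without a verdict back. By my checks, the tape measure stands released in the tray, the handle is at off with its hole about 1 to 2 mm from the lug hole, and the hasp flap is pressed fully down.

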